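Empty the tilting pot of bushes into the tray and lock it upright

ROBOT

A 6-joint arm with a two-finger parallel gripper is mounted at the origin on the work surface. World frame = base frame: x ahead of the robot, y to its left, z up, the work surface at z = 0. Lengths are in m, angles in rad, forces in N, time in s.
With the tool pointing down it reaches from about 0.25 to 0.775 m from the base axis. Payload 4 kg.
Tool frame: the origin (TCP) lies midway between the tips of the shut fingers; the grasp point (between the pads) lies 19 mm behind it; z points along the fingers, y is the line along which they close (so a half turn about z gives the same grasp; the last joint's range is limited). The gripper opens to 94 mm and grips with 3 to 60 N. Pads are 16 mm wide; open, the fingers measure 119 mm over their backs; the gripper's body (75 mm by 177 mm) begins 78 mm behind the grasp point.
Start: joints at [1.11, 0.087, 1.371, -0, 1.684, -0.103], TCP at [0.193, 0.515, 0.175] pointing down, gripper open.
Joint ranges: [-3.1, 3.1], [-0.76, 2.03], [0.27, 2.55], [-1.08, 4.22], [0.17, 2.65], [-2.57, 2.57]. Speed limits (rad/s): [2.79, 2.79, 3.14, 3.14, 3.14, 3.14].

INTERFACE

Orientations are given as [roll, pitch, yaw] about the fixed x, y, z axes, in that order (R = Rz(yaw) Ry(pitch) Rx(roll)).
In Python, from bench import robot gives the robot as it stands. The module is installed in compiled form; this text tells all that it offers.
- The arm moves only by the tool arm_command, never from a script. Its argument "targets" is a list of rows, each a list of 4 numbers: the shift along the world's x, y, z as a fraction of full scale, then the turn about the world's z as a fraction of full scale. A call has 1 to 8 rows; each row is the pose to reach, as a shift and turn from the pose commanded when the call began; what a row does not reach only later rows make up. Full scale, the value 1, is 0.5 m for a shift and 120 degrees for a turn. A row lasts 1/12 s, in which the tool goes at most 41.7 mm and 7.16 degrees, less where a joint would pass 70% of its speed; a pose out of reach is approached as far as the arm can. A call with a number of a shift or a turn outside -1 to 1 is refused whole. A call with a gripper value outside its range is refused whole. "claw" is the closure, from 0 (fully open) to 1 (shut), set as the call begins (left out, the last holds). The fingers move at their own pace and stop on an object; the grip force is fixed at half the most. Time passes only in rows, so rows that repeat a pose let the fingers close. It gives the time, the measured TCP pose, the force, the opening and the grip force at its end, in the units of the state.
- robot.get_obs(): the state, without advancing time (a new reading comes with each control period).
- robot.snapshot(name): name is "side" or "top"; returns the picture (480x640x3 uint8, red, green, blue); there is no depth.
- robot.camera_info(name): a dict with "vfov" (degrees; the focal length in pixels is half the picture's height over the tangent of half this angle, whatever the lens; pixels are square), "cx", "cy" (the principal point, pixels), "extrinsics" (4x4, takes a point from camera to world coordinates). Camera axes: x right, y up, looking along -z (the intrinsics and any distortion apply to the point x, -y, -z); pixel columns grow to the right and rows downward; lengths in m; the calibration is good to about 2 mm. A picture is of the moment at which its call begins. camera_info takes no time and is no camera call.
- robot.close_job(): hands the job in; it is judged then, once.
The state is a dict: "time": time; "joint_positions": joint angles; "qvel": joint speeds; "joint_torque": joint torques, N m; "tool_pos": TCP position; "ee_rot": TCP orientation; "wrist_force": force on the tool from outside, world axes, zero at the start; "wrist_torque": the same for the moment, N m; "width": finger opening in m; "finger_force": force on a finger pad.
Only numpy, scipy, OpenCV 4.12 (cv2) and the standard library are available. Lean on these libraries where they do the work, as an engineer would, in place of code of your own. Each camera call takes 0.05 s, during which the arm holds its last target. There are 200 camera calls.

TASK

Slide the empty metal tray in under the tilting steel pot and turn the pot over by its crank so that all four steel bushes drop into the tray. Then stand the pot fully upright again and push the headed lock pin in until its head is up against its block, so the pot cannot swing. Leave the tray flat on the bench with the bushes in it, and do not disturb the jar, the damper or the meter.

Things in the scene. Friction and masses are not known exactly. Their poses are not given: they have to be found in the camera images.
- stand: Grey stand fixed to the bench (z = 0). Origin on the bench below the hinge, midway between two posts at y +/-66 to 76, x +/-20 (all mm, own axes). Feet 12 mm high, y +/-66 to 78, x -20 to 90, crossbar at x 70 to 90: a gap 132 mm wide, open at the front. The pot pours to -x (front, robot side). Hinge along y, 160 mm high. Post tops: +y 190, -y 240 mm.
- fork_mouth (a point): On the stand: outer mouth of the lock pin's hole, at stand x 0, y -140, height 215 mm; axes as the stand. The hole (17 mm) runs along +y through a 40 mm square block (y -140 to -94), a gap for the pot's lug, and the -y post (y -76 to -66). An 8 mm web joins block and post at the back.
- pot (a joint): Tilt of the pot, rad: 0 upright (stop), 2.45 turned over to the stand's -x (stop); stays where left (5 N at the crank). Round steel pot, open top, 100 mm high, outside diameter 94 at bottom, 116 at rim, wall 4; bottom 65 mm below hinge, rim 35 above. It sweeps 80 mm round the hinge. A lug on its -y side, hole 55 mm above the hinge, lines up with the fork only when upright.
- crank_grip (a point): Middle of the crank's round black grip: a bar 14 mm thick parallel to the hinge, stand y = 92 to 160, outside the +y post, 70 mm from the hinge; straight above it when the pot is upright, moving to the stand's -x and down (to 54 mm below hinge height) as the pot tips. Crank arm at y 84 to 92. Axes turn with the pot.
- pot_mouth (a point): Centre of the pot's mouth, in the plane of its rim; its z axis points out of the mouth.
- pin: Headed steel lock pin lying along the stand's y in the fork block, 214 mm high: shank 14 mm thick, 76 mm long towards +y, head 26 mm across, 8 mm thick. Origin at the centre of the head's underside. At the start pulled out 28 to 34 mm; home when the origin is at stand y = -140. Slides freely; push it along the stand's +y once the pot is upright and empty.
- pin_tip (a point): Tip of the lock pin; at local y = -64 of the stand when the pin is home.
- tray: Open aluminium tray 170 (x) by 112 (y), 58 mm high, wall 4. Origin under the centre of its floor. A black handle plate 12 mm thick, 60 wide, 80 high stands against its -x end (x -97 to -85). It fits lengthways between the posts from the front, 10 mm play a side. With origin at stand x = -40, y = 0, same yaw, it catches what falls; it lies clear below the pot.
- tray_handle (a point): Point to grip on the tray's handle, 60 mm above the bench, 90 mm from the tray's origin along its -x.
- jar: Bystander: closed white jar, 84 mm diameter, 110 mm high, origin at its foot.
- damper: Bystander: upright black damper tube with a steel rod, 100 mm across its disc, 245 mm high, origin at its foot.
- meter: Bystander: grey instrument box 130 x 100 x 75 mm, origin under its centre.
- bush0: One of four alike smooth dark steel bushes, a cylinder 32 mm across and 34 mm long, 60 g; starts in the pot. Origin at its centre, z along its axis.
- bush1: One of four alike smooth dark steel bushes, a cylinder 32 mm across and 34 mm long, 60 g; starts in the pot. Origin at its centre, z along its axis.
- bush2: One of four alike smooth dark steel bushes, a cylinder 32 mm across and 34 mm long, 60 g; starts in the pot. Origin at its centre, z along its axis.
- bush3: One of four alike smooth dark steel bushes, a cylinder 32 mm across and 34 mm long, 60 g; starts in the pot. Origin at its centre, z along its axis.
Not all that is in view belongs to the job. What is meant by the pin is not purple, and is the smaller of those in its own colour.

How it is judged:
On the way, in this order (a step that is already met when the one before it is completed fails the run):
1. the pot has been tipped and all four bushes lie in the tray (value of joint pot above 0.7 rad and x of bush0 in the frame of tray between -0.086 and 0.086 m and y of bush0 in the frame of tray between -0.058 and 0.058 m and z of bush0 in the frame of tray between 0 and 0.065 m and x of bush1 in the frame of tray between -0.086 and 0.086 m and y of bush1 in the frame of tray between -0.058 and 0.058 m and z of bush1 in the frame of tray between 0 and 0.065 m and x of bush2 in the frame of tray between -0.086 and 0.086 m and y of bush2 in the frame of tray between -0.058 and 0.058 m and z of bush2 in the frame of tray between 0 and 0.065 m and x of bush3 in the frame of tray between -0.086 and 0.086 m and y of bush3 in the frame of tray between -0.058 and 0.058 m and z of bush3 in the frame of tray between 0 and 0.065 m), for 0.2 s.
2. the pot stands upright again (value of joint pot below 0.05 rad), for 0.2 s.
At the end, for the whole second after the job is handed in: All four bushes lie in the tray (centres within its walls and less than 65 mm above its underside) and at rest; the tray stands flat on the bench; the pot is upright within 0.05 rad; the lock pin is through fork and lug with its head within 4 mm of the block (x of bush0 in the frame of tray between -0.086 and 0.086 m and y of bush0 in the frame of tray between -0.058 and 0.058 m and z of bush0 in the frame of tray between 0 and 0.065 m and x of bush1 in the frame of tray between -0.086 and 0.086 m and y of bush1 in the frame of tray between -0.058 and 0.058 m and z of bush1 in the frame of tray between 0 and 0.065 m and x of bush2 in the frame of tray between -0.086 and 0.086 m and y of bush2 in the frame of tray between -0.058 and 0.058 m and z of bush2 in the frame of tray between 0 and 0.065 m and x of bush3 in the frame of tray between -0.086 and 0.086 m and y of bush3 in the frame of tray between -0.058 and 0.058 m and z of bush3 in the frame of tray between 0 and 0.065 m and value of joint pot below 0.05 rad and y of pin_tip in the frame of stand above -0.068 m and angle between tray's own z axis and vertical below 0.05 rad and height (world z) of tray below 0.006 m and linear speed of tray below 0.02 m/s and linear speed of each of bush0, bush1, bush2, bush3 below 0.05 m/s); the robot touches nothing.
It fails at once if the jar is moved more than 30 mm or tipped (distance of jar from where it was at the start of the episode above 0.03 m or angle between jar's own z axis and vertical above 0.3 rad).
It fails at once if the damper is moved more than 30 mm or tipped (distance of damper from where it was at the start of the episode above 0.03 m or angle between damper's own z axis and vertical above 0.3 rad).
It fails at once if the meter is moved more than 30 mm or tipped (distance of meter from where it was at the start of the episode above 0.03 m or angle between meter's own z axis and vertical above 0.3 rad).
It also fails if it takes over 72 s, if anything falls off the work surface, if the arm or the gripper's body presses on something with over 40 N, if the wrist force passes 120 N, or if a joint passes its speed limit or range.

## Working session

There is one attempt and no reset: what is moved stays moved. The work goes in short steps, Python scripts to look and compute and a tool call to move; the robot and the scene stay as the last step left them, time stands still between calls to the robot, and variables do not carry over. Pictures are saved under pics/ and viewed, at most 10 in all, crops included, and the job is handed in when it is done.

Besides the shell and the picture viewer there is one more tool, called after "Call:" as name(argument=value, ...) on one line, values as JSON. arm_command: Moves the arm, as the interface text tells. Shift numbers are shares of 0.5 m and turn numbers shares of 120 degrees, none past 1 either way. Its arguments: {"type":"object","properties":{"targets":{"type":"array"},"claw":{"type":"number"}},"required":["targets"]}

```bash
mkdir -p pics
cat > h.py <<'E'
import numpy as np, cv2
from bench import robot
def K(n):
    c=robot.camera_info(n); f=240/np.tan(np.radians(c['vfov'])/2)
    return c,f,np.array(c['extrinsics'])
def ray(n,u,v):
    c,f,T=K(n); d=np.array([(u-c['cx'])/f,-(v-c['cy'])/f,-1]); return T[:3,3],T[:3,:3]@d
def onz(n,u,v,z):
    o,d=ray(n,u,v); return o+d*(z-o[2])/d[2]
def proj(n,p):
    c,f,T=K(n); q=T[:3,:3].T@(np.array(p)-T[:3,3]); return c['cx']+f*q[0]/-q[2], c['cy']-f*q[1]/-q[2]
def two(a,b):
    (o1,d1),(o2,d2)=ray('side',*a),ray('top',*b)
    s=np.linalg.lstsq(np.c_[d1,-d2],o2-o1,rcond=None)[0]
    p,q=o1+s[0]*d1,o2+s[1]*d2; return (p+q)/2,np.linalg.norm(p-q)
def snap(n,name):
    im=robot.snapshot(n); cv2.imwrite(f'pics/{name}.png',im[:,:,::-1]); return im
E
python3 - <<'E'
from h import *
for n in('side','top'):
    snap(n,n+'0'); print({k:(np.round(v,3).tolist() if not isinstance(v,str) else v) for k,v in robot.camera_info(n).items()})
print(robot.get_obs())
E
```

```text
{'vfov': 48.988, 'cx': 323.941, 'cy': 234.585, 'extrinsics': [[0.791, 0.398, -0.465, 0.037], [-0.612, 0.5, -0.613, -0.776], [-0.011, 0.769, 0.639, 0.976], [0.0, 0.0, 0.0, 1.0]]}
{'vfov': 42.416, 'cx': 326.513, 'cy': 244.966, 'extrinsics': [[0.014, 0.982, -0.186, 0.393], [-0.999, 0.019, 0.028, 0.02], [0.031, 0.186, 0.982, 1.313], [0.0, 0.0, 0.0, 1.0]]}
{'time': 0.1, 'joint_positions': array([ 1.10988595e+00,  8.78503470e-02,  1.37208224e+00, -1.22851566e-05,
        1.68356849e+00, -1.03111353e-01]), 'qvel': array([-0.00013774, -0.00120119, -0.00386704,  0.00023548,  0.00062988,
        0.00140689]), 'joint_torque': array([ 2.27814497e-03, -3.41253448e+01, -3.03302228e+01,  7.19114137e-02,
        3.03712464e-02, -1.19185588e-04]), 'tool_pos': array([0.19239108, 0.51467788, 0.17354866]), 'ee_rot': array([-3.13969311e+00, -1.84286642e-04,  2.78379209e+00]), 'wrist_force': array([ 0.1471357 , -0.32518483, -0.20560297]), 'wrist_torque': array([-0.0546355 ,  0.02998693,  0.02266975]), 'finger_force': 0.0, 'width': 0.09381182108478406}
```

View pics/side0.png

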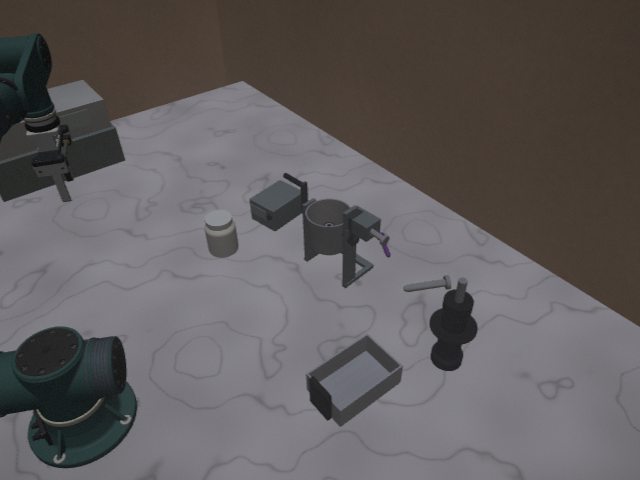

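View pics/top0.png

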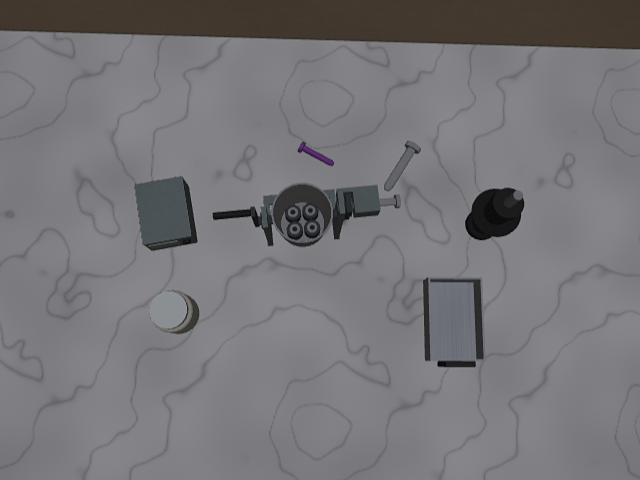

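The side view shows the pot (328,225) in its stand, crank at (295,182), pin in its block at (378,238), the tray at (355,380), decoy pins at (430,285) and (387,245), the jar (221,233), the damper (453,325) and the meter (277,205). The top view shows the pot (302,215), crank bar (213–255,214), pin head (397,201), tray (453,320) with its handle at (457,364), and the damper (495,212).

Run:
```python
from h import *
t=cv2.imread('pics/top0.png'); s=cv2.imread('pics/side0.png')
cv2.imwrite('pics/topc.png',np.clip(cv2.resize(t[140:380,200:500],None,fx=2.5,fy=2.5,interpolation=cv2.INTER_CUBIC)*1.6,0,255))
cv2.imwrite('pics/sidec.png',np.clip(cv2.resize(s[165:430,270:490],None,fx=2.2,fy=2.2,interpolation=cv2.INTER_CUBIC)*1.6,0,255))
```

```text
[ WARN:0@0.481] global loadsave.cpp:1063 imwrite_ Unsupported depth image for selected encoder is fallbacked to CV_8U.
```

View pics/topc.png

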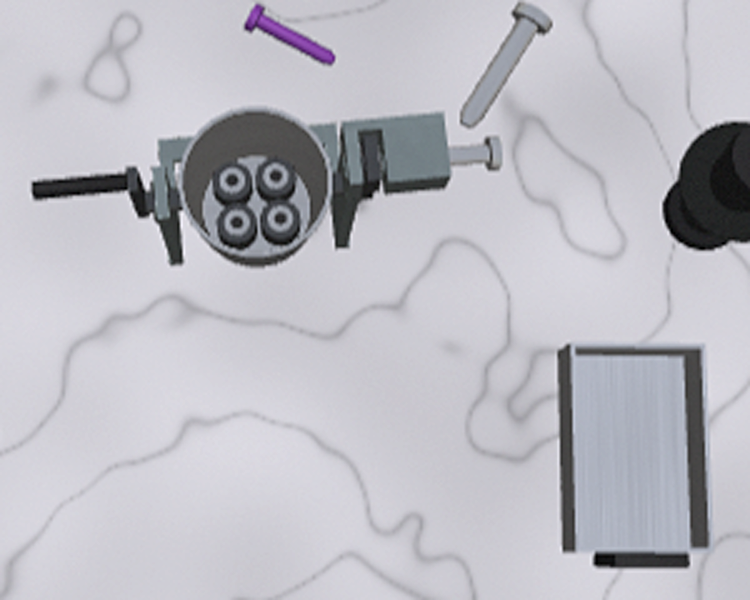

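View pics/sidec.png

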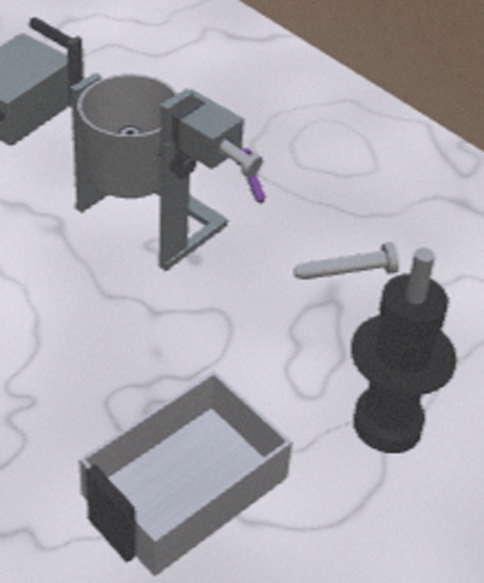

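The top crop shows the crank bar from (33,190) to (127,182), the rim from x 181 to 334 and y 107 to 265, the pin head at (494,153), and the tray rim corners (562,346), (705,346), (709,549), (563,552). The side crop shows the tray rim corners (213,377), (291,441), (155,540), (82,461) and the pin head at (255,162).

Run:
```python
from h import *
np.set_printoptions(precision=4,suppress=True)
T=lambda x,y:(200+x/2.5,140+y/2.5)
S=lambda x,y:(270+x/2.2,165+y/2.2)
def P(l,p):print(l,p)
a=onz('top',*T(33,190),.23);b=onz('top',*T(127,182),.23)
P('crank out',a);P('crank in',b);print('len',np.linalg.norm(a-b),'yaw',np.degrees(np.arctan2(*( -(a-b)[:2]))) )
P('rim c',onz('top',*T(257.5,186),.195))
for q in((181,186),(334,186),(257.5,107),(257.5,265)):P('rim',onz('top',*T(*q),.195))
P('head',onz('top',*T(494,153),.214)); print('head two',two(S(255,162),T(494,153)))
P('block out corners',onz('top',*T(445,113),.235));P('',onz('top',*T(450,178),.235))
c=[onz('top',*T(*q),.058) for q in((562,346),(705,346),(709,549),(563,552))]
for q in c:P('tray top',q)
for q in((213,377),(291,441),(155,540),(82,461)):P('tray side',onz('side',*S(*q),.058))
P('handle',onz('top',*T(642,555),.08)); P('h side',onz('side',*S(90,466),.08))
P('jar',onz('top',168,308,.11));P('damper rod',onz('top',515,197,.245));P('meter',onz('top',163,211,.075))
P('crank side',[two(S(35,22),T(33,190)),two(S(74,42),T(127,182))])
```

```text
crank out [0.6478 0.1927 0.23  ]
crank in [0.6551 0.1259 0.23  ]
len 0.0671926966081559 yaw 173.774169301413
rim c [0.6625 0.0327 0.195 ]
rim [0.6613 0.0894 0.195 ]
rim [ 0.6637 -0.0241  0.195 ]
rim [0.7233 0.034  0.195 ]
rim [0.6029 0.0315 0.195 ]
head [ 0.6865 -0.1409  0.214 ]
head two (array([ 0.6885, -0.1421,  0.2144]), np.float64(0.004572232635062338))
block out corners [ 0.7101 -0.1024  0.235 ]
 [ 0.6617 -0.1059  0.235 ]
tray top [ 0.5656 -0.2185  0.058 ]
tray top [ 0.5677 -0.3371  0.058 ]
tray top [ 0.4031 -0.3348  0.058 ]
tray top [ 0.3991 -0.2167  0.058 ]
tray side [ 0.5638 -0.2325  0.058 ]
tray side [ 0.5709 -0.3367  0.058 ]
tray side [ 0.4027 -0.3384  0.058 ]
tray side [ 0.401  -0.2318  0.058 ]
handle [ 0.3975 -0.2751  0.08  ]
h side [ 0.3949 -0.2537  0.08  ]
jar [0.4922 0.2899 0.11  ]
damper rod [ 0.6907 -0.3488  0.245 ]
meter [0.6925 0.32   0.075 ]
crank side [(array([0.6494, 0.1923, 0.2287]), np.float64(0.0029268526098144483)), (array([0.6562, 0.1247, 0.2334]), np.float64(0.004140803120617879))]
```

Both views agree on the geometry. The stand origin is about (0.6655, 0.033) with yaw 6.5°, and the crank–pin span is 336 mm against 335 expected. The tray is at about (0.484, -0.282) with yaw -0.7°, so its handle is at (0.393, -0.281). I'll go to the handle with the fingers closing along y.

Call:
arm_command(targets=[[0.2,-0.6,0,0.165],[0.2,-0.6,0,0.165],[0.2,-0.6,0,0.165],[0.2,-0.6,0,0.165],[0.2,-0.6,0,0.165],[0.2,-0.6,0,0.165],[0.2,-0.6,0,0.165],[0.2,-0.6,0,0.165]], claw=0)

```text
time: 0.77
tool_pos: [0.2928, 0.2121, 0.1743]
ee_rot: [-3.14, 0.0, 3.127]
wrist_force: [1.1, 0.4, 0.7]
width: 0.0941
finger_force: 0.0
```

Call:
arm_command(targets=[[0.2,-0.6,0,0],[0.2,-0.6,0,0],[0.2,-0.6,0,0],[0.2,-0.6,0,0],[0.2,-0.6,0,0],[0.2,-0.6,0,0],[0.2,-0.6,0,0],[0.2,-0.6,0,0]])

```text
time: 1.43
tool_pos: [0.3927, -0.0885, 0.174]
ee_rot: [-3.141, -0.001, 3.126]
wrist_force: [1.3, 0.8, 0.3]
width: 0.0941
finger_force: 0.0
```

Call:
arm_command(targets=[[0,-0.392,0,0],[0,-0.392,0,0],[0,-0.392,0,0],[0,-0.392,0,0],[0,-0.392,0,0],[0,-0.392,0,0],[0,-0.392,0,0],[0,-0.392,0,0]])

```text
time: 2.1
tool_pos: [0.3924, -0.28, 0.1741]
ee_rot: [3.14, -0.001, 3.129]
wrist_force: [0.2, -0.6, 0.6]
width: 0.0942
finger_force: 0.0
```

Call:
arm_command(targets=[[0,0,-0.08,0],[0,0,-0.15,0],[0,0,-0.2,0],[0,0,-0.225,0],[0,0,-0.225,0],[0,0,-0.225,0]])

```text
time: 2.6
tool_pos: [0.3926, -0.2791, 0.062]
ee_rot: [3.141, -0.001, 3.132]
wrist_force: [-0.5, 0.0, -0.4]
width: 0.094
finger_force: 0.0
```

Run:
```python
from h import *
print(robot.get_obs()['tool_pos'])
t=snap('top','t1');s=snap('side','s1')
a=cv2.resize(t[250:400,390:520],(520,600));b=cv2.resize(s[310:430,250:310+20],(200,600)) if 0 else None
cv2.imwrite('pics/c1.png',np.hstack([cv2.resize(t[260:390,400:500],(400,520)),cv2.resize(s[310:440,290:390],(400,520))])[:,:,::-1].clip(0,159)*1.6)
```

```text
[ 0.39263744 -0.27913239  0.06197331][ WARN:0@1.966] global loadsave.cpp:1063 imwrite_ Unsupported depth image for selected encoder is fallbacked to CV_8U.
```

View pics/c1.png

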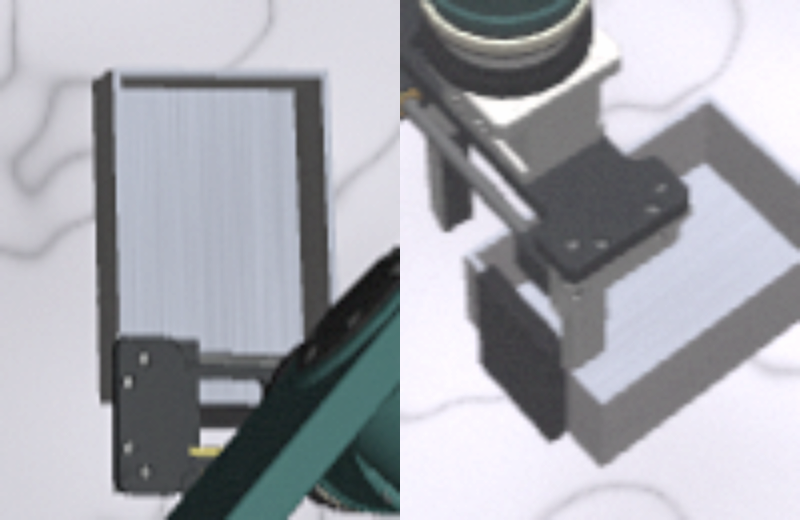

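The crop shows both fingers straddling the handle plate, with the near finger at (585,320) and the plate at (520,350). I'll close now.

Call:
arm_command(targets=[[0,0,0,0],[0,0,0,0],[0,0,0,0],[0,0,0,0],[0,0,0,0],[0,0,0,0]], claw=1)

```text
time: 3.2
tool_pos: [0.3926, -0.281, 0.0622]
ee_rot: [-3.142, 0.0, 3.129]
wrist_force: [0.3, 0.7, 1.2]
width: 0.0573
finger_force: 0.0
```

Call:
arm_command(targets=[[0,0,0,0],[0,0,0,0],[0,0,0,0],[0,0,0,0]])

```text
time: 3.53
tool_pos: [0.3926, -0.2808, 0.062]
ee_rot: [3.141, -0.0, 3.129]
wrist_force: [1.6, 0.0, 0.5]
width: 0.031
finger_force: 0.0
```

Run:
```python
from h import *
np.set_printoptions(precision=4,suppress=True)
for q in((310,376),(331,397)):print(onz('side',*q,.08),onz('side',*q,.058))
for q in((331,420),(312,402)):print('bottom',onz('side',*q,0))
s=snap('side','s2');t=snap('top','t2')
hsv=cv2.cvtColor(s,cv2.COLOR_RGB2HSV);m=(s.max(2)<50).astype(np.uint8)
n,l,st,c=cv2.connectedComponentsWithStats(m);print([ (st[i].tolist()) for i in range(1,n) if st[i][4]>60])
cv2.imwrite('pics/c2.png',np.hstack([cv2.resize(s[340:430,295:345+20],(390,500),interpolation=cv2.INTER_CUBIC),cv2.resize(t[330:390,420:490],(400,500))])[:,:,::-1].clip(0,159).astype(float)*1.6)
```

```text
[ 0.3946 -0.2511  0.08  ] [ 0.4034 -0.2382  0.058 ]
[ 0.3979 -0.315   0.08  ] [ 0.4068 -0.3037  0.058 ]
bottom [ 0.397  -0.3158  0.    ]
bottom [ 0.3914 -0.2586  0.    ]
[[0, 87, 74, 62, 1857], [102, 159, 34, 14, 155], [0, 175, 340, 282, 23089], [284, 174, 23, 29, 160], [186, 199, 34, 40, 179], [213, 201, 109, 41, 2565], [347, 218, 12, 29, 118], [430, 291, 47, 80, 2270], [292, 314, 46, 21, 333], [277, 319, 50, 49, 166], [16, 329, 62, 47, 1976], [309, 360, 22, 60, 590], [324, 361, 38, 21, 117], [39, 407, 98, 61, 298]][ WARN:0@1.871] global loadsave.cpp:1063 imwrite_ Unsupported depth image for selected encoder is fallbacked to CV_8U.
```

View pics/c2.png

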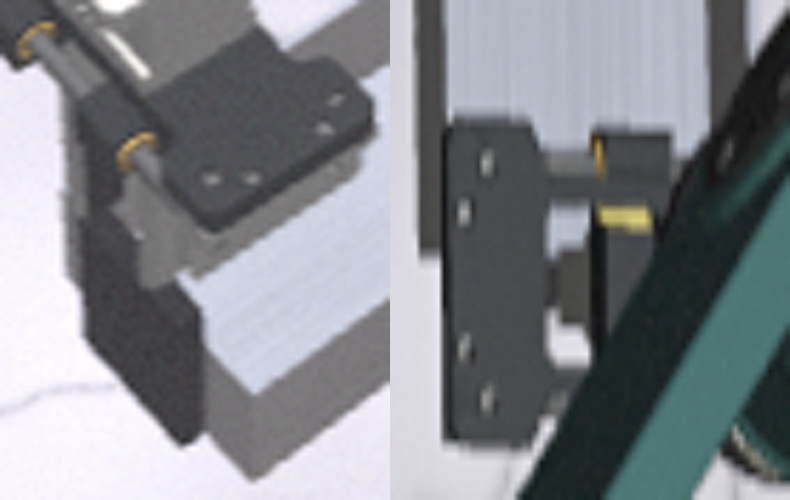

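Run:
```python
from h import *
np.set_printoptions(precision=4,suppress=True)
C=lambda x,y:(295+x*70/390,340+y*.18)
print('near bottom',onz('side',*C(185,445),0),'far bottom',onz('side',*C(85,340),0))
for z in(.06,.07,.08,.09):print(z,onz('side',*C(202,315),z))
for q in((140,285),(165,290),(190,275)):print('tip',onz('side',*C(*q),.062))
for p in((.3845,-.309,.062),(.4005,-.309,.062),(.3845,-.296,.062),(.4005,-.296,.062)):
  u,v=proj('side',p);print(p,'crop',(u-295)*390/70,(v-340)/.18)
print(robot.get_obs()['width'],robot.get_obs()['tool_pos'])
```

```text
near bottom [ 0.3924 -0.3124  0.    ] far bottom [ 0.3896 -0.2548  0.    ]
0.06 [ 0.4068 -0.3045  0.06  ]
0.07 [ 0.4028 -0.3096  0.07  ]
0.08 [ 0.3987 -0.3148  0.08  ]
0.09 [ 0.3947 -0.3199  0.09  ]
tip [ 0.3961 -0.2821  0.062 ]
tip [ 0.4019 -0.2893  0.062 ]
tip [ 0.4128 -0.2899  0.062 ]
(0.3845, -0.309, 0.062) crop 160.1678116370631 354.8078845493996
(0.4005, -0.309, 0.062) crop 195.94915938421823 330.1408528514284
(0.3845, -0.296, 0.062) crop 137.7186069381427 329.2818638095497
(0.4005, -0.296, 0.062) crop 173.38692127138373 304.98409097573483
0.02256397897871086 [ 0.3926 -0.2808  0.062 ]
```

Run:
```python
from h import *
for z in (.055,.062,.07,.08):
  for p in((.3846,-.3385,z),(.4006,-.3385,z),(.3846,-.326,z)):
    u,v=proj('side',p);print(p,'c1 crop',round(400+(u-290)*4),round((v-310)*4))
```

```text
(0.3846, -0.3385, 0.055) c1 crop 573 426
(0.4006, -0.3385, 0.055) c1 crop 598 408
(0.3846, -0.326, 0.055) c1 crop 557 408
(0.3846, -0.3385, 0.062) c1 crop 573 418
(0.4006, -0.3385, 0.062) c1 crop 599 400
(0.3846, -0.326, 0.062) c1 crop 557 400
(0.3846, -0.3385, 0.07) c1 crop 573 409
(0.4006, -0.3385, 0.07) c1 crop 599 390
(0.3846, -0.326, 0.07) c1 crop 557 391
(0.3846, -0.3385, 0.08) c1 crop 573 397
(0.4006, -0.3385, 0.08) c1 crop 599 379
(0.3846, -0.326, 0.08) c1 crop 556 379
```

Run:
```python
from h import *
s=cv2.imread('pics/side0.png')
o=np.array([.1924,.5147]);y=2.7838;cl=np.array([np.sin(y),-np.cos(y)]);w=np.array([np.cos(y),np.sin(y)])
for z in(.135,.1735,.2135):
  print(z,[np.round(proj('side',[*(o+cl*k+w*j),z])).tolist() for k in(-.0595,-.047,.047,.0595) for j in(-.008,.008)])
c=s[130:220,20:90];cv2.imwrite('pics/c3.png',cv2.resize(np.clip(c.astype(float)*1.6,0,255).astype(np.uint8),None,fx=7,fy=6.5,interpolation=cv2.INTER_CUBIC))
```

```text
0.135 [[79.0, 225.0], [72.0, 226.0], [79.0, 222.0], [73.0, 223.0], [81.0, 201.0], [75.0, 202.0], [81.0, 199.0], [75.0, 200.0]]
0.1735 [[74.0, 213.0], [68.0, 214.0], [74.0, 210.0], [68.0, 211.0], [76.0, 190.0], [70.0, 191.0], [77.0, 187.0], [70.0, 188.0]]
0.2135 [[69.0, 200.0], [62.0, 201.0], [69.0, 197.0], [63.0, 198.0], [72.0, 177.0], [65.0, 178.0], [72.0, 175.0], [65.0, 176.0]]
```

View pics/c3.png

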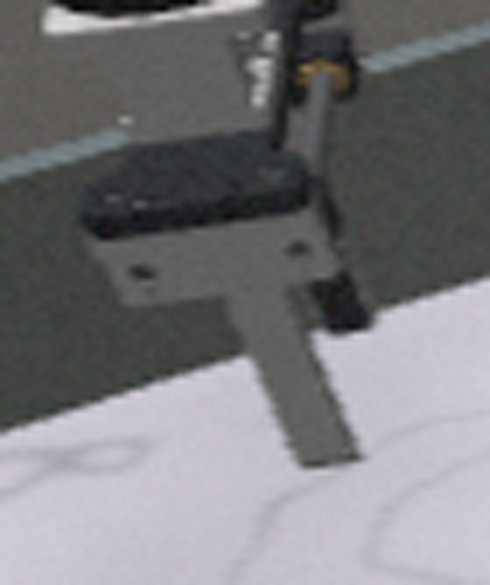

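The fingertips at the start sit at about (68,201), which fits a real tip height roughly 39 mm above the reported TCP z. c1 and c2 show the same 39 mm, and that explains the missed grasp: the fingers closed above the plate. I'll reopen, go lower and watch the force.

Call:
arm_command(targets=[[0,0,0,0],[0,0,0,0],[0,0,0,0],[0,0,0,0],[0,0,0,0],[0,0,0,0],[0,0,0,0],[0,0,0,0]], claw=0)

```text
time: 4.3
tool_pos: [0.3926, -0.2808, 0.0621]
ee_rot: [3.141, 0.0, 3.129]
wrist_force: [-0.2, 0.0, 0.8]
width: 0.073
finger_force: 0.0
```

Call:
arm_command(targets=[[0.002,-0.004,0,0],[0.002,-0.004,0,0],[0.002,-0.004,0,0],[0.002,-0.004,-0.01,0],[0.002,-0.004,-0.02,0],[0.002,-0.004,-0.03,0],[0.002,-0.004,-0.04,0],[0.002,-0.004,-0.04,0]])

```text
time: 4.97
tool_pos: [0.3927, -0.282, 0.0403]
ee_rot: [3.139, -0.002, 3.129]
wrist_force: [-0.9, 0.0, -0.3]
width: 0.0941
finger_force: 0.0
```

Call:
arm_command(targets=[[0,0,-0.01,0],[0,0,-0.02,0],[0,0,-0.028,0],[0,0,-0.036,0],[0,0,-0.036,0]])

```text
time: 5.38
tool_pos: [0.3938, -0.2829, 0.0267]
ee_rot: [-3.141, 0.0, 3.13]
wrist_force: [-4.1, 3.5, 13.8]
width: 0.0942
finger_force: 6.8
```

Call:
arm_command(targets=[[0,0,0,0],[0,0,0,0],[0,0,0,0],[0,0,0,0],[0,0,0,0],[0,0,0,0],[0,0,0,0],[0,0,0,0]], claw=1)

```text
time: 6.05
tool_pos: [0.3957, -0.2833, 0.027]
ee_rot: [-3.14, 0.005, 3.13]
wrist_force: [-0.0, 2.2, 11.1]
width: 0.06
finger_force: 38.8
```

The plate is gripped, with width 60 mm as expected. The contact shows the tips about 32 mm above the reported z. I'll ease the downward press and slide the tray to the front of the stand.

Call:
arm_command(targets=[[0,0,0.006,0],[0,0.02,0.006,0],[0.003,0.06,0.006,0],[0.008,0.11,0.006,0],[0.015,0.16,0.006,0],[0.022,0.21,0.006,0],[0.03,0.26,0.006,0],[0.04,0.3,0.006,0]])

```text
time: 6.72
tool_pos: [0.4132, -0.1317, 0.027]
ee_rot: [-3.14, -0.0, 3.129]
wrist_force: [-0.7, -1.9, 1.0]
width: 0.0598
finger_force: 38.0
```

Call:
arm_command(targets=[[0.007,0.05,0,0.01],[0.014,0.1,0,0.02],[0.021,0.15,0,0.03],[0.028,0.2,0,0.04],[0.035,0.24,0,0.05],[0.04,0.27,0,0.06],[0.04,0.28,0,0.06],[0.04,0.28,0,0.06]])

```text
time: 7.38
tool_pos: [0.4336, 0.0087, 0.0271]
ee_rot: [3.141, 0.001, -3.026]
wrist_force: [0.6, 2.4, 2.2]
width: 0.0598
finger_force: 38.0
```

Run:
```python
from h import *
t=snap('top','t4');s=snap('side','s4')
L=cv2.resize(t[180:350,240:390],(530,600),interpolation=cv2.INTER_CUBIC);R=cv2.resize(s[170:350,260:340],(266,600))
cv2.imwrite('pics/c4.png',np.clip(np.hstack([L,R])[:,:,::-1].astype(float)*1.6,0,255).astype(np.uint8))
```

```text
(no output)
```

View pics/c4.png

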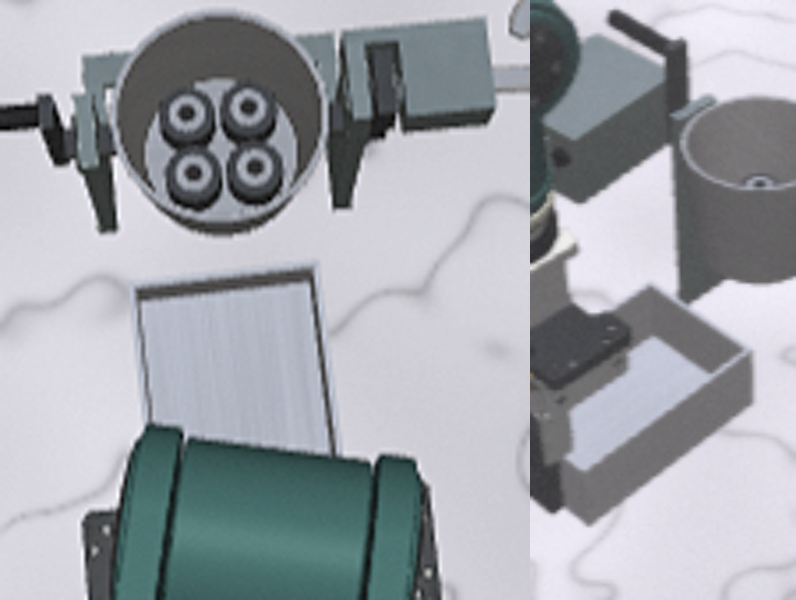

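The top crop shows the tray's front corners at (135,288) and (317,264). The post feet's inner front corners are at about (116,230) on the left and (333,207) on the right. I'll check that the tray lines up with the gap.

Run:
```python
from h import *
np.set_printoptions(precision=4,suppress=True)
C=lambda x,y:(240+x*150/530,180+y*170/600)
a=onz('top',*C(135,288),.058)[:2];b=onz('top',*C(317,264),.058)[:2]
e=onz('top',*C(116,230),0)[:2];f=onz('top',*C(333,207),0)[:2]
g=onz('top',*C(221,114),.195)[:2]
for n,p,q in(('tray',a,b),('feet',e,f)):
  print(n,p,q,'w',np.linalg.norm(p-q),'mid',(p+q)/2,'yaw',np.degrees(np.arctan2((p-q)[0]*-1,(p-q)[1])))
print('rim',g)
for o in((.6655,.033),(e+f)/2+.02*np.array([.9936,.1132])):
  y=np.radians(6.5);R=np.array([[np.cos(y),np.sin(y)],[-np.sin(y),np.cos(y)]])
  print(o,'tray corners in stand',R@(a-o),R@(b-o),'feet',R@(e-o),R@(f-o))
S=lambda x,y:(260+(x-530)*80/266,170+y*.3)
print('side corners',onz('side',*S(650,288),.058),onz('side',*S(752,350),.058))
print('tool',robot.get_obs()['tool_pos'],robot.get_obs()['ee_rot'][2]*57.3)
```

```text
tray [0.595  0.0831] [ 0.6111 -0.0224] w 0.1067249525772433 mid [0.6031 0.0303] yaw 8.697465270853648
feet [0.64   0.0986] [ 0.6569 -0.0337] w 0.13339321106993135 mid [0.6484 0.0324] yaw 7.290812539676883
rim [0.6665 0.0337]
(0.6655, 0.033) tray corners in stand [-0.0644  0.0577] [-0.0603 -0.0489] feet [-0.0179  0.0681] [-0.0161 -0.0653]
[0.6683 0.0347] tray corners in stand [-0.0673  0.0564] [-0.0633 -0.0503] feet [-0.0209  0.0667] [-0.0191 -0.0667]
side corners [0.5939 0.0797 0.058 ] [ 0.6138 -0.0244  0.058 ]
tool [0.4335 0.0083 0.0272] -173.46672351796792
```

Call:
arm_command(targets=[[0.01,-0.003,0,-0.004],[0.025,-0.003,0,-0.004],[0.04,0,0,-0.004],[0.055,0.002,0,-0.004],[0.07,0.004,0,-0.004],[0.085,0.006,0,-0.004],[0.1,0.008,0,-0.004],[0.11,0.009,0,-0.004]])

```text
time: 8.15
tool_pos: [0.4874, 0.0101, 0.027]
ee_rot: [-3.141, -0.004, -3.039]
wrist_force: [-5.6, -0.7, 5.3]
width: 0.0598
finger_force: 38.7
```

Call:
arm_command(targets=[[0.015,0.002,0,0],[0.03,0.004,0,0],[0.045,0.006,0,0],[0.06,0.008,0,0],[0.075,0.009,0,0],[0.09,0.011,0,0],[0.097,0.012,0,0],[0.097,0.012,0,0]])

```text
time: 8.82
tool_pos: [0.5369, 0.0163, 0.027]
ee_rot: [-3.141, -0.002, -3.038]
wrist_force: [-1.4, -0.7, 3.1]
width: 0.0597
finger_force: 38.3
```

Run:
```python
from h import *
t=snap('top','t5');s=snap('side','s5')
L=cv2.resize(t[170:340,225:395],(500,500),interpolation=cv2.INTER_CUBIC);R=cv2.resize(s[170:300,270:348],(300,500))
cv2.imwrite('pics/c5.png',np.clip(np.hstack([L,R])[:,:,::-1].astype(float)*1.6,0,255).astype(np.uint8))
o=robot.get_obs();print(o['tool_pos'],o['wrist_force'],o['ee_rot'])
```

```text
[0.53698764 0.01627775 0.02705167] [-1.7919826  -3.13293869  2.86791131] [-3.14026796e+00 -4.92539200e-04 -3.03798264e+00]
```

View pics/c5.png

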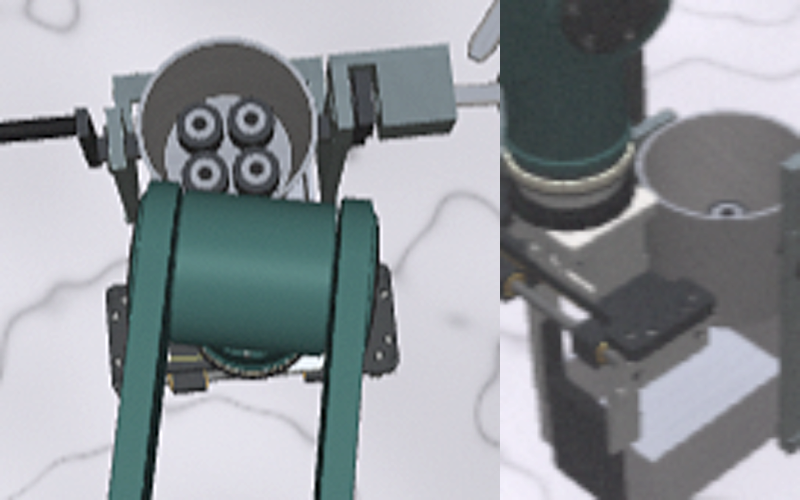

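The tray is inside the stand with no contact. The top crop shows its right wall at (310,190) just inside the right post at (325,190). I'll release, lift and turn towards the crank.

Call:
arm_command(targets=[[0,0,0,0],[0,0,0,0],[0,0,0,0],[0,0,0,0],[0,0,0,0],[0,0,0,0],[0,0,0.02,0],[0,0,0.06,0]], claw=0)

```text
time: 9.58
tool_pos: [0.534, 0.0179, 0.0541]
ee_rot: [3.14, -0.008, -3.036]
wrist_force: [-0.8, 0.4, 0.8]
width: 0.094
finger_force: 0.0
```

Call:
arm_command(targets=[[-0.02,0,0.06,0],[-0.04,0,0.12,0],[-0.06,0,0.18,0],[-0.08,0,0.24,0],[-0.08,0,0.3,0],[-0.08,0,0.36,0],[-0.08,0,0.4,-0.06],[-0.08,0,0.4,-0.12]])

```text
time: 10.25
tool_pos: [0.4988, 0.0175, 0.263]
ee_rot: [3.141, 0.009, 2.991]
wrist_force: [-0.2, 0.8, -0.4]
width: 0.0939
finger_force: 0.0
```

Call:
arm_command(targets=[[0,0.04,0,-0.06],[0,0.08,0,-0.12],[0,0.13,0,-0.18],[0,0.18,0,-0.24],[0,0.23,0,-0.3],[0,0.27,0,-0.36],[0,0.29,0,-0.42],[0,0.29,0,-0.475]])

```text
time: 10.92
tool_pos: [0.4964, 0.1648, 0.2566]
ee_rot: [-3.14, -0.001, 1.999]
wrist_force: [0.1, -0.7, -0.6]
width: 0.094
finger_force: 0.0
```

Call:
arm_command(targets=[[0,0,0,-0.06],[0,0,0,-0.12],[0,0,0,-0.148],[0,0,0,-0.148],[0,0,0,-0.148]])

```text
time: 11.33
tool_pos: [0.4968, 0.1626, 0.2569]
ee_rot: [-3.141, 0.0, 1.694]
wrist_force: [-0.8, 0.6, -0.7]
width: 0.0939
finger_force: 0.0
```

Call:
arm_command(targets=[[0.06,0,0,0],[0.13,0,0,0],[0.2,-0.003,0,0],[0.26,-0.003,0,0],[0.31,-0.003,0,0],[0.31,-0.003,0,0],[0.31,-0.003,0,0]])

```text
time: 11.92
tool_pos: [0.6525, 0.1608, 0.2546]
ee_rot: [-3.137, 0.0, 1.692]
wrist_force: [-1.6, -0.0, -0.1]
width: 0.0941
finger_force: 0.0
```

Call:
arm_command(targets=[[0,0,-0.04,0],[0,0,-0.08,0],[0,0,-0.12,0],[0,0,-0.15,0],[0,0,-0.16,0],[0,0,-0.16,0]])

```text
time: 12.42
tool_pos: [0.6503, 0.1612, 0.1762]
ee_rot: [-3.139, 0.0, 1.693]
wrist_force: [0.6, -0.3, -0.2]
width: 0.0939
finger_force: 0.0
```

Run:
```python
from h import *
t=snap('top','t6');s=snap('side','s6')
L=cv2.resize(t[170:290,170:290],(400,400),interpolation=cv2.INTER_CUBIC);R=cv2.resize(s[130:250,240:360],(400,400))
cv2.imwrite('pics/c6.png',np.clip(np.hstack([L,R])[:,:,::-1].astype(float)*1.6,0,255).astype(np.uint8))
o=robot.get_obs();print(o['tool_pos'],o['wrist_force'],o['ee_rot'])
```

```text
[0.65194594 0.16136814 0.17893129] [-0.66064767 -1.34216231  0.62924678] [ 3.13942378e+00 -1.16704631e-04  1.69244295e+00]
```

View pics/c6.png

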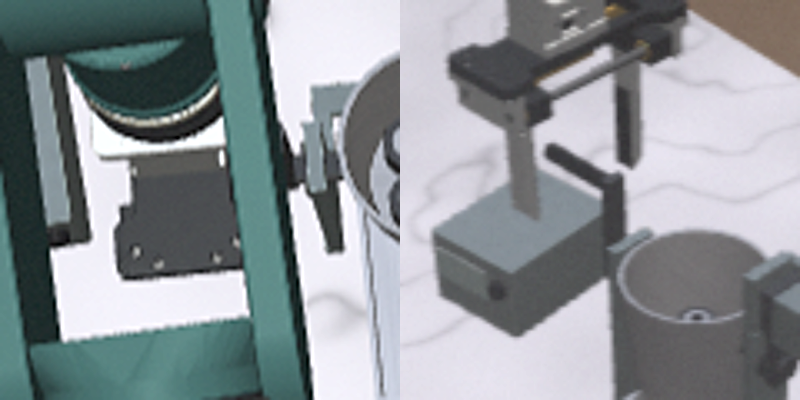

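The side crop shows the fingertips at (527,218) and (630,165) straddling the crank bar, which is centred at (580,167) about 20 mm above the tips. That is ready to grip, and it was my last allowed picture, so the rest is numeric.

Call:
arm_command(targets=[[0,0,0,0],[0,0,0,0],[0,0,0,0],[0,0,0,0],[0,0,0,0],[0,0,0,0],[0,0,0,0],[0,0,0,0]], claw=1)

```text
time: 13.18
tool_pos: [0.6521, 0.1612, 0.177]
ee_rot: [-3.141, 0.0, 1.692]
wrist_force: [-0.6, -0.8, 1.4]
width: 0.0442
finger_force: 0.0
```

Call:
arm_command(targets=[[0,0,0,0],[0,0,0,0],[0,0,0,0],[0,0,0,0],[0,0,0,0]])

```text
time: 13.6
tool_pos: [0.6508, 0.161, 0.177]
ee_rot: [-3.138, 0.0, 1.692]
wrist_force: [-5.1, -0.8, 1.7]
width: 0.0128
finger_force: 30.0
```

Call:
arm_command(targets=[[-0.014,-0.002,-0.001,0],[-0.028,-0.003,-0.003,0],[-0.041,-0.005,-0.006,0],[-0.054,-0.006,-0.011,0],[-0.067,-0.008,-0.017,0],[-0.079,-0.009,-0.024,0],[-0.09,-0.011,-0.033,0],[-0.1,-0.012,-0.042,0]])

```text
time: 14.27
tool_pos: [0.608, 0.1561, 0.162]
ee_rot: [3.122, -0.001, 1.692]
wrist_force: [6.9, 1.5, 8.9]
width: 0.0132
finger_force: 30.0
```

Run:
```python
import numpy as np
f=lambda t:np.array([-.139*np.sin(t),-.0164*np.sin(t),-.14*(1-np.cos(t))])
for a in(.8,1.6,2.4):print([np.round(f(a+.1*i)-f(a),3).tolist()+[0] for i in range(1,9)])
```

```text
[[-0.009, -0.001, -0.011, 0], [-0.017, -0.002, -0.022, 0], [-0.024, -0.003, -0.034, 0], [-0.03, -0.004, -0.047, 0], [-0.034, -0.004, -0.06, 0], [-0.037, -0.004, -0.074, 0], [-0.039, -0.005, -0.088, 0], [-0.039, -0.005, -0.102, 0]]
[[0.001, 0.0, -0.014, 0], [0.004, 0.0, -0.028, 0], [0.007, 0.001, -0.041, 0], [0.013, 0.001, -0.054, 0], [0.019, 0.002, -0.067, 0], [0.027, 0.003, -0.078, 0], [0.035, 0.004, -0.089, 0], [0.045, 0.005, -0.099, 0]]
[[0.011, 0.001, -0.009, 0], [0.022, 0.003, -0.017, 0], [0.034, 0.004, -0.023, 0], [0.047, 0.006, -0.029, 0], [0.061, 0.007, -0.033, 0], [0.074, 0.009, -0.035, 0], [0.088, 0.01, -0.037, 0], [0.102, 0.012, -0.037, 0]]
```

Forces are low (9 N), so I'll carry on along the arc.

Call:
arm_command(targets=[[-0.009,-0.001,-0.011,0],[-0.017,-0.002,-0.022,0],[-0.024,-0.003,-0.034,0],[-0.03,-0.004,-0.047,0],[-0.034,-0.004,-0.06,0],[-0.037,-0.004,-0.074,0],[-0.039,-0.005,-0.088,0],[-0.039,-0.005,-0.102,0]])

```text
time: 14.93
tool_pos: [0.5821, 0.1529, 0.1095]
ee_rot: [3.139, -0.0, 1.692]
wrist_force: [-8.6, -0.8, 12.6]
width: 0.0136
finger_force: 30.0
```

Run:
```python
from h import *
np.set_printoptions(precision=3,suppress=True)
o=robot.get_obs();print(o['tool_pos'],o['wrist_force'],o['width'])
```

```text
[0.582 0.153 0.11 ] [-8.646 -0.792 12.572] 0.013563558874570737
```

Call:
arm_command(targets=[[0.001,0,-0.014,0],[0.004,0,-0.028,0],[0.007,0.001,-0.041,0],[0.013,0.001,-0.054,0],[0.019,0.002,-0.067,0],[0.027,0.003,-0.078,0],[0.035,0.004,-0.089,0],[0.045,0.005,-0.099,0]])

```text
time: 15.6
tool_pos: [0.596, 0.1546, 0.0525]
ee_rot: [-3.122, -0.0, 1.693]
wrist_force: [-17.4, -1.6, -1.5]
width: 0.013
finger_force: 30.0
```

Call:
arm_command(targets=[[0.005,0,-0.004,0],[0.005,0,-0.004,0],[0.005,0,-0.004,0],[0.005,0,-0.004,0],[0.005,0,-0.004,0],[0.005,0,-0.004,0]])

```text
time: 16.1
tool_pos: [0.5989, 0.155, 0.0487]
ee_rot: [-3.122, -0.001, 1.693]
wrist_force: [-14.2, -0.3, -4.2]
width: 0.0133
finger_force: 30.0
```

Run:
```python
from h import *
np.set_printoptions(precision=3,suppress=True)
t=snap('top','t7');s=snap('side','s7')
# dark-round detection in the tray area and the pot (numbers only)
for n,im,pre in(('top',t,'t6'),('side',s,'s6')):
    old=cv2.imread(f'pics/{pre}.png')[:,:,::-1]
    x0,x1,y0,y1=(265,345,180,320) if n=='top' else (290,380,190,330)
    m=((im.max(2)<62)).astype(np.uint8)[y0:y1,x0:x1]
    k,l,st,c=cv2.connectedComponentsWithStats(m)
    print(n,[(st[i,:5]+[x0,y0,0,0,0]).tolist() for i in range(1,k) if st[i,4]>15])
```

```text
top [[329, 192, 16, 47, 337], [265, 209, 10, 37, 194], [289, 245, 32, 10, 141], [330, 244, 2, 16, 16], [312, 265, 18, 18, 237], [265, 279, 5, 41, 96], [284, 286, 53, 12, 306]]
side [[290, 190, 26, 46, 516], [335, 209, 45, 79, 1220], [304, 226, 12, 24, 191], [310, 254, 21, 26, 241], [290, 270, 13, 32, 302], [307, 281, 9, 6, 25]]
```

The crank has dropped 128 mm, so the pot is at its over-turned stop. I'll work out the return arc.

Run:
```python
import numpy as np
f=lambda t:np.array([-.139*np.sin(t),-.0164*np.sin(t),-.14*(1-np.cos(t))])
c=f(2.4)+[.005,0,-.004]
for a in(2.4,1.6,.8):
  print([np.round(f(a-.1*i)-c,3).tolist()+[0] for i in range(1,9)]);c=f(a-.8)
```

```text
[[-0.015, -0.001, 0.014, 0], [-0.023, -0.002, 0.025, 0], [-0.031, -0.003, 0.037, 0], [-0.038, -0.004, 0.049, 0], [-0.043, -0.004, 0.062, 0], [-0.046, -0.005, 0.075, 0], [-0.049, -0.005, 0.089, 0], [-0.05, -0.005, 0.103, 0]]
[[0.0, 0.0, 0.014, 0], [0.002, 0.0, 0.028, 0], [0.005, 0.001, 0.042, 0], [0.009, 0.001, 0.055, 0], [0.015, 0.002, 0.068, 0], [0.022, 0.003, 0.08, 0], [0.03, 0.004, 0.091, 0], [0.039, 0.005, 0.102, 0]]
[[0.01, 0.001, 0.01, 0], [0.021, 0.003, 0.018, 0], [0.033, 0.004, 0.025, 0], [0.046, 0.005, 0.031, 0], [0.059, 0.007, 0.036, 0], [0.072, 0.009, 0.04, 0], [0.086, 0.01, 0.042, 0], [0.1, 0.012, 0.042, 0]]
```

Call:
arm_command(targets=[[-0.015,-0.001,0.014,0],[-0.023,-0.002,0.025,0],[-0.031,-0.003,0.037,0],[-0.038,-0.004,0.049,0],[-0.043,-0.004,0.062,0],[-0.046,-0.005,0.075,0],[-0.049,-0.005,0.089,0],[-0.05,-0.005,0.103,0]])

```text
time: 16.87
tool_pos: [0.5815, 0.1527, 0.1054]
ee_rot: [-3.14, -0.0, 1.692]
wrist_force: [-3.4, 1.0, -7.5]
width: 0.0131
finger_force: 30.0
```

Call:
arm_command(targets=[[0,0,0.014,0],[0.002,0,0.028,0],[0.005,0.001,0.042,0],[0.009,0.001,0.055,0],[0.015,0.002,0.068,0],[0.022,0.003,0.08,0],[0.03,0.004,0.091,0],[0.039,0.005,0.102,0]])

```text
time: 17.53
tool_pos: [0.6021, 0.1552, 0.1565]
ee_rot: [-3.14, -0.0, 1.692]
wrist_force: [-3.7, 0.9, -7.3]
width: 0.0134
finger_force: 30.0
```

Run:
```python
from h import *
np.set_printoptions(precision=2,suppress=True)
t=snap('top','t8')
y=np.radians(6.7);ex=np.array([np.cos(y),np.sin(y)]);o=np.array([.6665,.0338])
def stat(im,th,lab):
    p=lambda r,h:[*(o+ex*(-h*np.sin(th)+r*np.cos(th))),.16+h*np.cos(th)+r*np.sin(th)]
    u,v=proj('top',p(0,-61)); mu,mv=proj('top',p(0,35))
    m=np.zeros(im.shape[:2],np.uint8);cv2.circle(m,(round(u),round(v)),17,1,-1)
    g=im.max(2)[m>0].astype(int); print(lab,'floor px',(u,v),'mouth',(mu,mv),'dark',(g<55).mean(),'bright',(g>110).mean(),'green',(im[...,1].astype(int)-im[...,0]>12)[m>0].mean(),np.percentile(g,[5,25,50,75,95]))
stat(cv2.imread('pics/top0.png')[:,:,::-1],0,'before');stat(t,.8,'now')
# bush blobs in tray: dark compact blobs
x0,y0=250,170;sub=(t[170:340,250:360].max(2)<60).astype(np.uint8)
k,l,st,c=cv2.connectedComponentsWithStats(sub)
print([(st[i]+[x0,y0,0,0,0]).tolist() for i in range(1,k) if st[i,4]>30])
```

```text
before floor px (np.float64(307.1575289176203), np.float64(359.21616939687334)) mouth (np.float64(307.41277817499963), np.float64(367.2119149194258)) dark 0.0 bright 1.0 green 0.0 [129. 130. 132. 133. 135.]<stdin>:9: RuntimeWarning: Mean of empty slice.
  ret = ret.dtype.type(ret / rcount)
Traceback (most recent call last):
IndexError: index 0 is out of bounds for axis 0 with size 0
```

Run:
```python
from h import *
np.set_printoptions(precision=3,suppress=True)
for n in('top','side'):print(n,{k:np.asarray(v) if k=='extrinsics' else v for k,v in robot.camera_info(n).items()})
a=cv2.imread('pics/top0.png').astype(int)
for k in('t1','t4','t6','t7','t8'):
  b=cv2.imread(f'pics/{k}.png').astype(int);print(k,np.abs(a-b)[:60].mean(),np.abs(a-b)[:,560:].mean())
```

```text
top {'vfov': 42.4157195336263, 'cx': 326.51264127803086, 'cy': 244.96626266939256, 'extrinsics': array([[ 0.014,  0.982, -0.186,  0.393],
       [-0.999,  0.019,  0.028,  0.02 ],
       [ 0.031,  0.186,  0.982,  1.313],
       [ 0.   ,  0.   ,  0.   ,  1.   ]])}
side {'vfov': 48.98821489942989, 'cx': 323.94083312681033, 'cy': 234.58516857340743, 'extrinsics': array([[ 0.791,  0.398, -0.465,  0.037],
       [-0.612,  0.5  , -0.613, -0.776],
       [-0.011,  0.769,  0.639,  0.976],
       [ 0.   ,  0.   ,  0.   ,  1.   ]])}
t1 3.06046875 5.3019010416666665
t4 2.2719791666666667 3.3529947916666667
t6 11.057482638888889 16.517690972222223
t7 6.790095486111111 10.140086805555555
t8 8.12484375 12.133272569444445
```

Run:
```python
from h import *
np.set_printoptions(precision=2,suppress=True)
y=np.radians(6.7);ex=np.array([np.cos(y),np.sin(y)]);o=np.array([.6665,.0338])
def stat(im,th,lab):
    p=lambda r,h:[*(o+ex*(-h*np.sin(th)+r*np.cos(th))),.16+h*np.cos(th)+r*np.sin(th)]
    u,v=proj('top',p(0,-.061)); mu,mv=proj('top',p(0,.035))
    m=np.zeros(im.shape[:2],np.uint8);cv2.circle(m,(round(u),round(v)),17,1,-1)
    g=im.max(2)[m>0].astype(int); print(lab,'floor',round(u),round(v),'mouth',round(mu),round(mv),'gain',np.median(im[400:,:100].max(2)),'green',(im[...,1].astype(int)-im[...,0]>12)[m>0].mean(),np.percentile(g,[5,25,50,75,95]))
L=lambda k:cv2.imread(f'pics/{k}.png')[:,:,::-1]
stat(L('top0'),0,'before');t=L('t8');stat(t,.8,'now')
x0,y0=250,170;sub=(t[170:340,250:360].max(2)<.45*np.median(t[400:,:100].max(2))).astype(np.uint8)
k,l,st,c=cv2.connectedComponentsWithStats(sub)
print([(st[i]+[x0,y0,0,0,0]).tolist() for i in range(1,k) if st[i,4]>30])
```

```text
before floor 303 224 mouth 302 212 gain 129.0 green 0.0 [ 18.  43.  52.  98. 110.]
now floor 301 200 mouth 304 227 gain 142.0 green 0.0 [ 93.  98. 102. 111. 113.]
[[250, 173, 19, 167, 930], [330, 192, 24, 48, 504], [343, 192, 11, 14, 64], [353, 205, 7, 12, 39], [262, 209, 14, 37, 192], [325, 210, 7, 19, 45], [308, 248, 12, 7, 45], [311, 265, 18, 19, 234], [284, 286, 53, 12, 309]]
```

The pot floor now reads a uniform 93–113, where it was dark with bushes before, so the pot is empty. I'll finish standing it upright and push lightly against the stop.

Call:
arm_command(targets=[[0.01,0.001,0.01,0],[0.021,0.003,0.018,0],[0.033,0.004,0.025,0],[0.046,0.005,0.031,0],[0.059,0.007,0.036,0],[0.072,0.009,0.04,0],[0.086,0.01,0.042,0],[0.1,0.012,0.042,0]])

```text
time: 18.25
tool_pos: [0.6512, 0.1613, 0.1818]
ee_rot: [3.141, -0.0, 1.692]
wrist_force: [-15.3, -0.8, 10.3]
width: 0.0128
finger_force: 30.0
```

Call:
arm_command(targets=[[0.004,0,0,0],[0.008,0.001,0,0],[0.008,0.001,0,0],[0.008,0.001,0,0],[0.008,0.001,0,0]])

```text
time: 18.67
tool_pos: [0.6507, 0.1612, 0.1819]
ee_rot: [-3.133, 0.0, 1.693]
wrist_force: [-22.1, -1.2, 8.2]
width: 0.0132
finger_force: 30.0
```

Call:
arm_command(targets=[[0,0,0,0],[0,0,0,0],[0,0,0,0],[0,0,0,0],[0,0,0,0],[0,0,0,0],[0,0,0,0],[0,0,0,0]], claw=0)

```text
time: 19.33
tool_pos: [0.6566, 0.1615, 0.1771]
ee_rot: [3.141, 0.0, 1.692]
wrist_force: [0.7, -0.4, -0.0]
width: 0.0628
finger_force: 0.0
```

Call:
arm_command(targets=[[0,0,0,0],[0,0,0.02,0],[0,0,0.06,0],[0,0,0.1,0],[0,0,0.15,0],[0,0,0.2,0],[0,0,0.2,0],[0,0,0.2,0]])

```text
time: 20.0
tool_pos: [0.657, 0.1618, 0.2801]
ee_rot: [3.136, -0.0, 1.692]
wrist_force: [-0.2, 0.1, 0.1]
width: 0.0939
finger_force: 0.0
```

Run:
```python
from h import *
np.set_printoptions(precision=4,suppress=True)
o=robot.get_obs();print(o['tool_pos'],o['wrist_force'],o['width'])
s=snap('side','s9');t=snap('top','t9')
# pin head: compare local patch with the start pictures; template match (translation) of the head
for n,new,x0,y0,w,h in(('top',t,391,193,12,17),('side',s,376,232,16,15)):
    old=cv2.imread(f'pics/{n}0.png')[:,:,::-1]
    tp=np.ascontiguousarray(old[y0:y0+h,x0:x0+w]); a=np.ascontiguousarray(new[y0-10:y0+h+10,x0-30:x0+w+15])
    r=cv2.matchTemplate(a,tp,cv2.TM_CCOEFF_NORMED);_,v,_,l=cv2.minMaxLoc(r);print(n,'shift',l[0]-30,l[1]-10,v)
# crank bar ends in side view, dark blob
```

```text
[0.657  0.1618 0.2801] [-0.162  0.06   0.063] 0.09388195364231305
top shift 0 0 0.966647744178772
side shift 0 0 0.9891517162322998
```

The pin has not moved. Next I go to the outside of the pin head with the fingers shut.

Call:
arm_command(targets=[[0.005,-0.04,0,0],[0.01,-0.1,0,0],[0.015,-0.16,0,0],[0.02,-0.22,0,0],[0.025,-0.28,0,0],[0.03,-0.34,0,0],[0.035,-0.4,0,0],[0.04,-0.44,0,0]], claw=1)

```text
time: 20.77
tool_pos: [0.6752, -0.0612, 0.2742]
ee_rot: [-3.137, -0.0, 1.689]
wrist_force: [-0.3, 0.7, -0.2]
width: 0.0447
finger_force: 0.0
```

Call:
arm_command(targets=[[0.005,-0.05,0,0],[0.01,-0.1,0,0],[0.015,-0.15,0,0],[0.02,-0.19,0,0],[0.026,-0.217,0,0],[0.026,-0.217,0,0],[0.026,-0.217,0,0],[0.026,-0.217,0,0]])

```text
time: 21.43
tool_pos: [0.6891, -0.1655, 0.2764]
ee_rot: [-3.141, -0.001, 1.693]
wrist_force: [0.4, -0.6, 0.0]
width: 0.0005
finger_force: 0.0
```

Call:
arm_command(targets=[[0,0,-0.05,0],[0,0,-0.1,0],[0,0,-0.15,0],[0,0,-0.2,0],[0,0,-0.236,0],[0,0,-0.236,0],[0,0,-0.236,0]])

```text
time: 22.02
tool_pos: [0.6885, -0.165, 0.1582]
ee_rot: [-3.139, -0.001, 1.694]
wrist_force: [-0.1, -0.2, 0.1]
width: 0.0006
finger_force: 0.0
```

Run:
```python
from h import *
np.set_printoptions(precision=4,suppress=True)
ob=robot.get_obs();p=ob['tool_pos'];print(p,ob['ee_rot'],ob['wrist_force'],ob['width'])
s=snap('side','s10');t=snap('top','t10')
y=np.radians(6.7);R=np.array([[np.cos(y),np.sin(y)],[-np.sin(y),np.cos(y)]])
print('tool in stand',R@(p[:2]-[.6665,.0338]))
a=cv2.imread('pics/s9.png').astype(int);b=s[:,:,::-1].astype(int)
m=(np.abs(a-b).max(2)>25).astype(np.uint8)[180:330,360:480]
m=cv2.morphologyEx(m,cv2.MORPH_OPEN,np.ones((3,3),np.uint8))
ys,xs=np.nonzero(m)
for r in range(0,150,6):
    q=xs[ys==r]
    if len(q):print(180+r,360+q.min(),360+q.max())
for z in(.19,.2,.21):print('tip pred',z,proj('side',[p[0],p[1],z]))
print('head now/pred',proj('side',[.687,-.141,.214]))
```

```text
[ 0.6885 -0.165   0.1582] [-3.1393 -0.0014  1.6937] [-0.1063 -0.1569  0.0857] 0.000557988102801335
tool in stand [-0.0013 -0.2   ]
180 380 402
186 381 423
192 378 433
198 377 431
204 376 430
210 363 418
216 360 414
222 363 408
228 380 400
234 375 399
240 389 398
246 387 398
252 390 396
tip pred 0.19 (np.float64(391.2356386586782), np.float64(252.43047430717868))
tip pred 0.2 (np.float64(391.550823438142), np.float64(249.07147296235826))
tip pred 0.21 (np.float64(391.8694619078412), np.float64(245.6756647953141))
head now/pred (np.float64(384.09025302049713), np.float64(239.09073757317634))
```

The tool is at stand (−1, −200) mm with the tip at about z 0.193, just outside the head. I'll push slowly along stand +y.

Call:
arm_command(targets=[[-0.001,0.01,0,0],[-0.002,0.018,0,0],[-0.003,0.026,0,0],[-0.004,0.034,0,0],[-0.005,0.042,0,0],[-0.006,0.05,0,0],[-0.007,0.058,0,0],[-0.007,0.058,0,0]])

```text
time: 22.78
tool_pos: [0.6858, -0.1368, 0.1601]
ee_rot: [3.14, -0.001, 1.693]
wrist_force: [-0.5, -0.9, 0.1]
width: 0.0005
finger_force: 0.2
```

Call:
arm_command(targets=[[-0.001,0.006,0,0],[-0.001,0.012,0,0],[-0.002,0.018,0,0],[-0.003,0.024,0,0],[-0.003,0.024,0,0],[-0.003,0.024,0,0]])

```text
time: 23.28
tool_pos: [0.684, -0.1253, 0.1589]
ee_rot: [-3.141, -0.0, 1.692]
wrist_force: [-0.8, -0.5, -0.3]
width: 0.0001
finger_force: 0.0
```

Call:
arm_command(targets=[[0,0.004,0,0],[-0.001,0.008,0,0],[-0.001,0.012,0,0],[-0.002,0.016,0,0],[-0.002,0.016,0,0]])

```text
time: 23.7
tool_pos: [0.6837, -0.1222, 0.1591]
ee_rot: [3.14, 0.007, 1.688]
wrist_force: [1.7, -8.1, -1.3]
width: 0.0002
finger_force: 4.5
```

Run:
```python
from h import *
np.set_printoptions(precision=4,suppress=True)
ob=robot.get_obs();p=ob['tool_pos'];print(p,ob['wrist_force'])
snap('side','s11');t=snap('top','t11')
y=np.radians(6.7);R=np.array([[np.cos(y),np.sin(y)],[-np.sin(y),np.cos(y)]])
print('tool in stand',R@(p[:2]-[.6665,.0338]))
```

```text
[ 0.6837 -0.1222  0.1591] [ 1.7189 -8.1166 -1.3185]
tool in stand [-0.0011 -0.1569]
```

Call:
arm_command(targets=[[0,0.006,0,0],[0,0.012,0,0],[-0.001,0.016,0,0],[-0.001,0.016,0,0]])

```text
time: 24.13
tool_pos: [0.6838, -0.1227, 0.1592]
ee_rot: [3.14, 0.021, 1.681]
wrist_force: [4.7, -24.0, -3.1]
width: 0.0005
finger_force: 12.2
```

That is a hard stop at stand y −157 mm (home is −156). I'll back off, lift clear and check the pin, tray and bushes numerically.

Call:
arm_command(targets=[[0.002,-0.02,0,0],[0.005,-0.05,0,0],[0.01,-0.09,0,0],[0.01,-0.12,0.03,0],[0.01,-0.12,0.1,0],[0.01,-0.12,0.17,0],[0.01,-0.12,0.24,0],[0.01,-0.12,0.28,0]])

```text
time: 24.8
tool_pos: [0.688, -0.1698, 0.3044]
ee_rot: [3.136, 0.002, 1.692]
wrist_force: [-0.1, 1.0, 1.2]
width: 0.0005
finger_force: 0.0
```

Call:
arm_command(targets=[[-0.08,-0.02,0,0],[-0.16,-0.04,0,0],[-0.24,-0.06,0,0],[-0.32,-0.08,0,0],[-0.4,-0.12,0,0],[-0.47,-0.16,0,0],[-0.54,-0.2,0,0],[-0.6,-0.24,0,0]])

```text
time: 25.47
tool_pos: [0.3855, -0.2898, 0.2999]
ee_rot: [3.14, 0.0, 1.693]
wrist_force: [0.1, -1.1, -0.5]
width: 0.0008
finger_force: 0.0
```

Run:
```python
from h import *
np.set_printoptions(precision=4,suppress=True)
ob=robot.get_obs();print(ob['tool_pos'],ob['wrist_force'])
s=snap('side','s12');t=snap('top','t12')
for n,new,x0,y0,w,h in(('top',t,391,193,12,17),('side',s,376,232,16,15)):
    old=cv2.imread(f'pics/{n}0.png')[:,:,::-1]
    tp=np.ascontiguousarray(old[y0:y0+h,x0:x0+w]); a=np.ascontiguousarray(new[y0-15:y0+h+15,x0-35:x0+w+15])
    r=cv2.matchTemplate(a,tp,cv2.TM_CCOEFF_NORMED);_,v,_,l=cv2.minMaxLoc(r);d=(l[0]-35,l[1]-15)
    print(n,'shift',d,v)
    y=np.radians(6.7);h0=np.array([.687,-.141,.214])
    for k in(.027,.031,.034):
        q=h0+k*np.array([-np.sin(y),np.cos(y),0]);print('  pred',k,np.subtract(proj(n,q),proj(n,h0)))
# dark blobs changed against start (bystanders, bushes)
g=np.median(t[400:,:100].max(2))/np.median(cv2.imread('pics/top0.png')[400:,:100].max(2))
d=(np.abs(t.astype(float)/g-cv2.imread('pics/top0.png')[:,:,::-1]).max(2)>28).astype(np.uint8)
d=cv2.morphologyEx(d,cv2.MORPH_OPEN,np.ones((3,3),np.uint8))
k,l,st,c=cv2.connectedComponentsWithStats(d);print('changes',[st[i].tolist() for i in range(1,k) if st[i,4]>25])
m=(t.max(2)<.45*129*g).astype(np.uint8)[230:310,260:350];k,l,st,c=cv2.connectedComponentsWithStats(m)
print('dark',[(st[i]+[260,230,0,0,0]).tolist() for i in range(1,k) if st[i,4]>20])
```

```text
[ 0.3855 -0.2898  0.2999] [ 0.0511 -1.0608 -0.5132]
top shift (-21, 8) 0.4673806428909302
  pred 0.027 [-14.518    1.3549]
  pred 0.031 [-16.6716   1.5559]
  pred 0.034 [-18.2874   1.7067]
side shift (-3, -5) 0.6087072491645813
  pred 0.027 [-9.1008 -5.427 ]
  pred 0.031 [-10.4296  -6.2194]
  pred 0.034 [-11.423   -6.8118]
changes [[383, 195, 18, 13, 127], [302, 206, 17, 17, 154], [285, 210, 16, 15, 137], [304, 224, 16, 14, 125], [287, 226, 16, 14, 123], [289, 242, 32, 13, 270], [311, 265, 18, 20, 281], [423, 279, 8, 82, 474], [430, 278, 54, 82, 833], [283, 285, 54, 13, 402], [431, 307, 209, 173, 22287], [437, 360, 39, 7, 265]]
dark [[264, 230, 9, 16, 93], [333, 230, 8, 9, 54], [286, 236, 36, 19, 294], [330, 243, 3, 26, 26], [311, 265, 18, 19, 234], [284, 286, 53, 12, 310]]
```

The four bush patches have gone from the pot, one bush shows in the tray at (320,275), others appear at (305,248), and the bystanders show no change. One last check of the pin head's position by its brightness profile.

Run:
```python
from h import *
np.set_printoptions(linewidth=200)
for k in('top0','t12'):
    im=cv2.imread(f'pics/{k}.png').max(2).astype(int)
    print(k);print('cols',list(range(374,404,1)))
    for r in(196,199,202,205,207):print(r,im[r,374:404])
y=np.radians(6.7)
for nm,yy in(('block face',-.140),('head outer home',-.148)):
    print(nm,proj('top',[.6665-yy*-np.sin(y)*-1*-1 if 0 else .6665-np.sin(y)*yy,.0338+np.cos(y)*yy,.214]))
```

```text
top0
cols [374, 375, 376, 377, 378, 379, 380, 381, 382, 383, 384, 385, 386, 387, 388, 389, 390, 391, 392, 393, 394, 395, 396, 397, 398, 399, 400, 401, 402, 403]
196 [ 85  84  83  83  87 136 133 133 133 133 132 133 133 133 134 133 134 135 136 109  39  40 106 107 104 103 122 129 127 123]
199 [ 84  84  84  85  82  98 109 102 104 105  99  99 101 101 104 104 104 106 107 108 111  84  63 110 108 107 112 131 127 124]
202 [ 84  84  84  83  83  93 108 108 109 107 109 109 108 108 108 108 107 107 107 107 106 109  34 110 109 106 105 132 130 126]
205 [ 84  84  84  84  83  84  85  81  89  89  86  85  83  96  93 111 109 107 108 115  64  43  53  94  95  94  99 133 131 129]
207 [ 84  86  85  84  83  82 115 135 133 134 133 133 133 132 133 132 132 132 132 134 117  50  51  53  65  78 128 133 132 130]
t12
cols [374, 375, 376, 377, 378, 379, 380, 381, 382, 383, 384, 385, 386, 387, 388, 389, 390, 391, 392, 393, 394, 395, 396, 397, 398, 399, 400, 401, 402, 403]
196 [ 86  84  84  85  82  94  85  91 123 135 134 133 134 134 134 134 134 134 135 133 134 133 133 133 133 132 131 131 128 125]
199 [ 86  86  85  87  84 104 109 108 109 136 134 134 134 133 133 134 134 134 133 133 134 134 133 133 133 132 132 131 129 125]
202 [ 86  85  86  85  84  93 110 109 106 127 133 133 134 133 133 134 134 134 134 133 133 133 133 133 133 133 133 132 130 127]
205 [ 86  85  85  83  85  84 107 106 105  89 135 134 133 132 133 134 133 133 133 134 133 134 133 134 132 134 133 132 132 132]
207 [ 85  86  85  86  85  86  87  88  88 123 135 134 133 134 133 133 133 133 133 134 134 133 133 133 133 134 134 133 133 131]
block face (np.float64(378.2716453964878), np.float64(202.74635997144279))
head outer home (np.float64(382.5801139872802), np.float64(202.3442820323753))
```

The head's outer edge moved from column 401 to 383, against 382.6 predicted at home, so the pin is seated. I'm handing the job in.

```bash
python3 -c "
from bench import robot
print(robot.close_job())"
```

```text
the job is handed in; nothing more can be done
None
```

I handed the job in at about 25.6 s of the 72 s: the pot is emptied and upright again, the pin is home against its block, the jar, damper and meter are unmoved, and the tray is under the pot with none of the four bushes seen outside it (two or more were seen in it, any others hidden under the pot); no verdict was shown.

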